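# Let the jar turner back and re-pawl it

## Task

The jar in the jar turner is held lying down by the ratchet: lift the pawl clear of the ratchet wheel by its handle, and let the jar turn back on its own, without touching it, towards upright. Bring the pawl down again in time to catch the wheel with the jar standing upright, then bed it fully home in its tooth gap with a firm, steady downward push of 15 to 20 N on the handle for about a second, no more or the teeth suffer. Let go, and leave the other things on the bench where they are.

Things in the scene. Friction and masses are not known exactly. Their poses are not given: they have to be found in the camera images.
- stand: White steel jar turner, fixed to the bench: base plate 300 x 300 x 12 mm (170 mm to -x, 130 mm to +x, 150 mm either way in y of the origin), two cheeks with a level axle along y, 160 mm up. Origin on the bench below the axle, z up. The jar sits between the cheeks (y -55 to 125 mm); the ratchet wheel is outside them at y = -95 mm, the pawl above it, its handle pointing to -y.
- drum (a joint): Angle (rad) of the drum: axle, ratchet wheel and clamped white jar, one piece. 0 = jar upright, lid up; 1.57 = jar lying, lid to the stand's -x (wound up). A spring with a damper always turns it towards lower values, at about 0.1 to 0.2 rad/s when the pawl is clear; unless caught it runs on past upright to -0.9. A pawl fully home stops it at multiples of 0.524 (1.571, 1.047, 0.524, 0).
- wheel (a point): Centre of the steel ratchet wheel, on the axle. 14 mm thick, 12 saw teeth 10 mm high (root radius 50 mm, tip radius 60 mm), each with a steep radial face and a long ramp. As the wheel turns back, its top moves to the stand's +x and each ramp falls away under the pawl until the next steep face arrives and stops against the nose.
- pawl_nose (a point): Lower end of the pawl's nose (7 x 12 mm), which bears on the top of the wheel. To catch the jar upright, bring it down while the drum reads between about 0.45 and 0.1: it meets a ramp partway down and, the pivot being stiff, must be followed down with a light push; it gets fully home only when the drum has come to 0.
- jar_knob (a point): Black clamp knob over the jar's lid, 38 mm across: middle of its outer face, 112 mm from the axle, 35 mm to +y of the stand's origin. Not to be touched.
- pawl (a joint): Angle (rad) of the dark steel pawl. 0 = nose fully home on the wheel's root, more = lifted; clear of the tooth tips above about 0.125, stop at 0.30. The pivot is stiff (about 0.3 N m): the pawl stays where it is left and does not fall by itself. It takes some 4 to 12 N at the handle to lift it out under load, 1 to 6 N to push it down, more once it meets the wheel. May start not quite home.
- pawl_pivot (a point): The pawl's pivot axis (along the stand's y), 225 mm above the bench, at x = 85, y = -95 mm from the stand's origin. The nose is 85 mm to -x of it, the handle beyond the nose.
- pawl_handle (a point): The pawl's handle: round steel bar, 14 mm in diameter, along the stand's y, sticking out from the pawl away from the wheel. This point: on its axis, 38 mm out from the pawl's middle plane, 145 mm to -x of the pivot and 10 mm above it (235 mm over the bench) when home; the free bar runs 33 mm to +y and 25 mm to -y of it. 0.2 rad of lift raises it 29 mm. Free space all round.
- sample_jar0: Small white capped jar, 42 mm across, 42 mm tall, loose on the stand's base plate. Origin at its underside. Bystander.
- sample_jar1: Another such jar on the base plate. Bystander.
- sample_jar2: Another such jar, on the bench to the right. Bystander.
- amber_bottle: Amber glass bottle, 56 mm across, 120 mm tall, loose on the bench. Origin at its underside. Bystander.
- beaker: White cup, 76 mm across, 90 mm tall, loose on the bench. Bystander.
- wrench: Steel wrench lying on the bench. Bystander.
- big_jar: White jar with a cream lid, 90 mm across, 150 mm tall, loose on the bench. Bystander.

How it is judged:
By the outcome, as a careful person would: the job done as asked, in the order asked, and still so for the second after the job is handed in, with the robot touching nothing.
It also fails if it takes over 67 s, if anything falls off the work surface, if the arm or the gripper's body presses on something with over 40 N, if the wrist force passes 120 N, or if a joint passes its speed limit or range.

## Robot

A 6-joint arm with a two-finger parallel gripper is mounted at the origin on the work surface. World frame = base frame: x ahead of the robot, y to its left, z up, the work surface at z = 0. Lengths are in m, angles in rad, forces in N, time in s.
With the tool pointing down it reaches from about 0.25 to 0.725 m from the base axis. Payload 4 kg.
Tool frame: the origin (TCP) lies on the centre line of the jaws, within the pads' length; the fingertips stand 17 mm ahead of it and the grasp point (between the pads) lies 2 mm behind it; z points along the fingers, y is the line along which they close (so a half turn about z gives the same grasp; the last joint's range is limited). The gripper opens to 85 mm and grips with 20 to 120 N. Pads are 22 mm wide; open, the fingers measure 114 mm over their backs; the gripper's body (76 mm by 85 mm) begins 54 mm behind the grasp point. The pads swing forward as they close: fully open they stand 13 mm farther back than shut.
Start: joints at [-1.15, 0.241, 0.005, 1.335, 0, 1.571], TCP at [0.204, -0.456, 0.248] pointing down, gripper open.
Joint ranges: [-2.72, 2.72], [-1.05, 1.87], [-1.09, 1.28], [-1.99, 2.15], [-1.42, 1.44], [-3.14, 3.14]. Speed limits (rad/s): [2.79, 2.79, 3.14, 3.14, 3.14, 3.14].

## Interface

Orientations are given as a unit quaternion [x, y, z, w].
In Python, from workcell import bot, camera, get_calibration gives the robot as it stands.
- The arm moves only by the tool apply_moves, never from a script. Its argument "steps" is a list of rows, each a list of 3 entries, a list of its own where there are three numbers: the shift along the tool's x, y, z as a fraction of full scale, then the turn, a rotation vector about the tool's x, y, z as a fraction of full scale, then the opening, from 0 (shut) to 1 (fully open). A call has exactly 8 rows; each row shifts and turns the commanded pose from where the row before left it, along the tool's axes as they then stand; what a row does not reach is not made up. Full scale, the value 1, is 20 cm for a shift and pi rad for a turn. A row lasts 1/12 s, in which the tool goes at most 41.7 mm and 7.16 degrees, less where a joint would pass 70% of its speed; a pose out of reach is approached as far as the arm can. A call with a number of a shift or a turn outside -1 to 1 is refused whole. A call with a gripper value outside its range is refused whole. The fingers move at their own pace and stop on an object; the grip force is fixed at half the most. Time passes only in rows, so rows that do not move let the fingers close, or fill a call up. It gives the time, the measured TCP pose, the force, the opening and the grip force at its end, in the units of the state.
- bot.get_obs(): the state, without advancing time (a new reading comes with each control period).
- camera(name): name is "scene" or "top"; returns (picture, depth): 400x640x3 uint8, red, green, blue; 400x640 float32, m along the optical axis (not along the pixel's ray), 0 where there is no reading.
- get_calibration(name): a dict with "fov_y" (degrees; the focal length in pixels is half the picture's height over the tangent of half this angle, whatever the lens; pixels are square), "cx", "cy" (the principal point, pixels), "rvec" (rotation vector, rad) and "tvec" (3), from world to camera coordinates, as OpenCV has them. Camera axes: x right, y down, z forward; pixel columns grow to the right and rows downward; lengths in m; the calibration is good to about 2 mm. A picture is of the moment at which its call begins. get_calibration takes no time and is no camera call.
- bot.job_done(): hands the job in; it is judged then, once.
The state is a dict: "clock": time; "joint_pos": joint angles; "joint_vel": joint speeds; "tau": joint torques, N m; "eef_pos": TCP position; "tool_rot": TCP orientation; "ft_force": force on the tool from outside, world axes, zero at the start; "ft_torque": the same for the moment, N m; "grip_width": finger opening in m; "grasp_force": force on a finger pad.
Only numpy, scipy, OpenCV 4.12 (cv2) and the standard library are available. Lean on these libraries where they do the work, as an engineer would, in place of code of your own. Each camera call takes 0.05 s, during which the arm holds its last target. There are 200 camera calls.

## Working session

There is one attempt and no reset: what is moved stays moved. The work goes in short steps, Python scripts to look and compute and a tool call to move; the robot and the scene stay as the last step left them, time stands still between calls to the robot, and variables do not carry over. Pictures are saved under pics/ and viewed, at most 10 in all, crops included, and the job is handed in when it is done.

Besides the shell and the picture viewer there is one more tool, called after ">>>" in YAML: its name, and indented under it one key for each argument. apply_moves: Moves the arm, as the interface text tells. Its arguments: {"type":"object","properties":{"steps":{"type":"array"}},"required":["steps"]}

```bash
mkdir -p pics; cat > h.py <<'E'
import numpy as np, cv2
from workcell import bot, camera, get_calibration
def cal(n):
    c=get_calibration(n); R,_=cv2.Rodrigues(np.array(c["rvec"],float)); t=np.array(c["tvec"],float).ravel()
    return 200/np.tan(np.radians(c["fov_y"])/2),c["cx"],c["cy"],R,t
def cloud(n,d):
    f,cx,cy,R,t=cal(n); v,u=np.mgrid[:400,:640]
    p=np.stack([(u-cx)/f*d,(v-cy)/f*d,d],-1)
    return (p-t)@R
def ray(n,u,v,z):
    f,cx,cy,R,t=cal(n); o=-R.T@t; w=R.T@np.array([(u-cx)/f,(v-cy)/f,1]); return o+w*(z-o[2])/w[2]
def proj(n,p):
    f,cx,cy,R,t=cal(n); q=R@np.array(p)+t; return q[0]/q[2]*f+cx,q[1]/q[2]*f+cy
E
python3 - <<'E'
from h import *
for n in("scene","top"):
    p,d=camera(n); np.save(n+"0.npy",d); cv2.imwrite(f"pics/{n}0.png",cv2.cvtColor(p,cv2.COLOR_RGB2BGR))
    f,cx,cy,R,t=cal(n); print(n,f,cx,cy,-R.T@t,R.tolist())
    print(get_calibration(n))
o=bot.get_obs(); print({k:np.round(v,3) for k,v in o.items()})
E
```

```text
scene 496.5344216992362 317.68745528610555 209.52090298219358 [ 0.9591538  -0.69739508  1.41517398] [[0.8674586401694716, 0.49750295119807014, 0.002514188644769627], [0.41867365618124625, -0.7272613512376767, -0.543878016301244], [-0.2687524459705595, 0.47284430899098195, -0.8391605223315037]]
{'fov_y': 43.878344762786014, 'cx': 317.68745528610555, 'cy': 209.52090298219358, 'rvec': array([ 2.49142166,  0.66472384, -0.19316681]), 'tvec': array([-0.48862815, -0.13907889,  1.77509236])}
top 476.4687170148394 319.74889564529906 200.40536775730396 [ 0.26814012 -0.01948635  1.61798823] [[-0.020966660538577764, -0.9997112143733345, -0.011742529627480888], [-0.9812973375480641, 0.022825587846548423, -0.19114007392626864], [0.1913529055617918, 0.0075153440141955685, -0.9814925293334679]]
{'fov_y': 45.540918422269556, 'cx': 319.74889564529906, 'cy': 200.40536775730396, 'rvec': array([ 2.09249063, -2.13925851,  0.19395829]), 'tvec': array([0.00514055, 0.57283236, 1.53688042])}
{'clock': np.float64(0.1), 'joint_pos': array([-1.15 ,  0.241,  0.004,  1.335,  0.   ,  1.571]), 'joint_vel': array([ 0.001, -0.002,  0.003,  0.   ,  0.001,  0.   ]), 'tau': array([-0.0000e+00, -3.7314e+01,  2.5301e+01,  1.1000e-02, -0.0000e+00,
       -0.0000e+00]), 'eef_pos': array([ 0.204, -0.456,  0.247]), 'tool_rot': array([ 0.978,  0.209, -0.   , -0.001]), 'ft_force': array([-0.036,  0.188,  0.428]), 'ft_torque': array([-0.014, -0.018, -0.038]), 'grasp_force': np.float64(0.0), 'grip_width': np.float64(0.085)}
```

View pics/scene0.png

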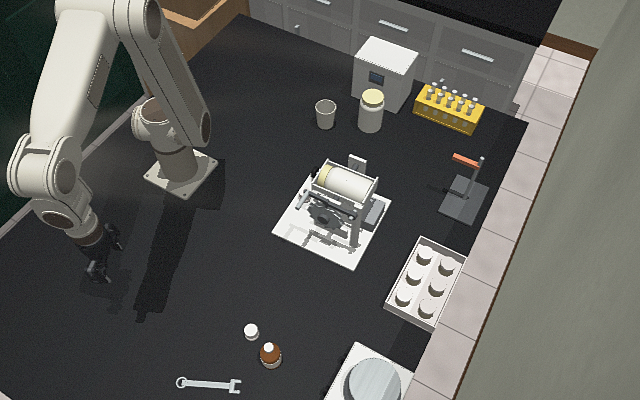

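View pics/top0.png

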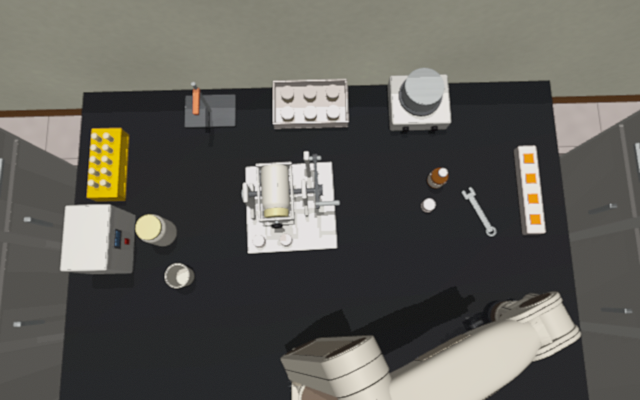

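The scene view shows the stand in the middle (about 330,210), with the pawl and wheel on its near side. In the top view the base plate spans about (247..336, 163..250), the handle sticks out to the right at about (318-338, 203), and two sample jars are at (260,240) and (286,240). Next I'll measure from a crop.

```bash
python3 - <<'E'
from h import *
a=cv2.imread("pics/top0.png")[145:265,235:355]; b=cv2.imread("pics/scene0.png")[140:280,260:400]
im=np.hstack([cv2.resize(a,(400,400),interpolation=2),cv2.resize(b,(400,400),interpolation=2)]); cv2.imwrite("pics/c.png",im)
# base plate: depth cloud at z~0.012, white
P=cv2.imread("pics/top0.png"); d=np.load("top0.npy"); c=cloud("top",d)
m=(c[...,2]<0.03)&(c[...,2]>-.01)&(P.min(-1)>150); m[:, :230]=0;m[:,350:]=0;m[:150]=0;m[260:]=0
r=cv2.minAreaRect(np.argwhere(m)[:,::-1].astype(np.float32)); bx=cv2.boxPoints(r)
for u,v in bx: print(u,v,ray("top",u,v,0.012).round(4))
# handle points: depth z between .22 and .26, near
for n in("top","scene"):
    c=cloud(n,np.load(n+"0.npy")); m=(c[...,2]>.225)&(c[...,2]<.27)&(c[...,0]>.3)
    print(n); 
    if n=="top":
        for v in range(196,212): print(v,[ (round(float(c[v,u,2]),3)) for u in range(312,344,2)])
E
```

```text
242.16623 154.77003 [0.7506 0.2614 0.012 ]
330.86688 149.44798 [ 0.7623 -0.05    0.012 ]
336.7485 247.47508 [ 0.4184 -0.061   0.012 ]
248.04785 252.79713 [0.4071 0.238  0.012 ]
top
196 [0.012, 0.016, 0.25, 0.251, 0.015, 0.012, 0.013, 0.011, 0.015, 0.015, 0.009, 0.006, 0.0, 0.001, 0.005, -0.004]
197 [0.014, 0.015, 0.249, 0.248, 0.009, 0.01, 0.012, 0.01, 0.009, 0.012, 0.015, -0.011, 0.003, -0.002, 0.004, 0.008]
198 [0.016, 0.012, 0.247, 0.244, 0.015, 0.01, 0.014, 0.011, 0.017, 0.015, 0.012, 0.001, -0.003, -0.005, 0.003, 0.002]
199 [0.009, 0.014, 0.249, 0.247, 0.01, 0.015, 0.012, 0.013, 0.004, 0.016, 0.013, 0.008, 0.003, 1.618, 0.003, -0.002]
200 [0.018, 0.011, 0.248, 0.243, 0.015, 0.02, 0.018, 0.014, 0.011, 0.015, 0.016, 0.005, -0.002, 0.244, 0.001, -0.004]
201 [0.006, 0.013, 0.25, 0.242, 0.014, 0.248, 0.25, 0.245, 0.251, 0.246, 0.245, 0.246, 0.248, 0.252, 0.003, -0.001]
202 [0.014, 0.007, 0.245, 0.247, 0.247, 0.246, 0.246, 0.25, 0.249, 0.247, 0.247, 0.248, 0.252, 0.25, 0.001, 0.005]
203 [0.021, 0.011, 0.249, 0.247, 0.243, 0.25, 0.248, 0.248, 0.246, 0.246, 0.242, 0.248, 0.249, 0.248, -
[... 245 characters left out ...]
]
206 [0.015, 0.011, 0.25, 0.247, 0.009, 0.017, 0.018, 0.014, 0.016, 0.015, 0.01, 0.001, -0.009, -0.0, 0.006, -0.001]
207 [0.016, 0.011, 0.25, 0.247, 0.015, 0.016, 0.014, 0.013, 0.01, 0.011, 0.01, -0.007, 0.0, -0.003, 0.0, 0.0]
208 [0.01, 0.013, 0.237, 0.236, 0.015, 0.007, 0.016, 0.018, 0.008, 0.015, 0.014, -0.008, -0.007, 0.002, -0.006, -0.0]
209 [0.012, 0.015, 0.012, 0.003, 0.007, 0.012, 0.018, 0.011, 0.011, 0.012, 0.013, 0.001, -0.002, -0.0, 0.004, 0.003]
210 [0.009, 0.009, 0.011, 0.011, 0.012, 0.012, 0.022, 0.011, 1.618, 0.014, 0.009, -0.002, -0.008, 0.001, -0.005, 0.003]
211 [0.01, 0.01, 0.01, 0.018, 0.006, 0.007, 0.001, 0.012, 0.014, 0.008, 0.009, 0.001, -0.0, 0.0, -0.008, 0.002]
scene
```

View pics/c.png

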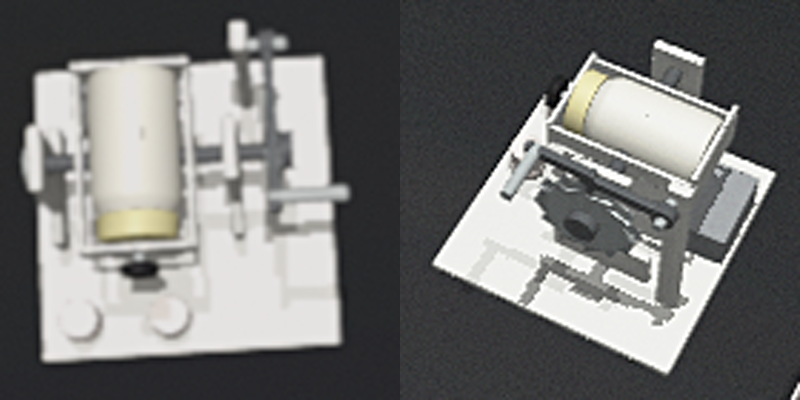

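```bash
cat >> h.py <<'E'
from scipy.spatial.transform import Rotation as Ro
def rows(p0,q0,p1,q1,n):
    a,b=Ro.from_quat(q0),Ro.from_quat(q1); rv=(a.inv()*b).as_rotvec()/n; s=(np.array(p1)-p0)/n
    for i in range(n):
        r=a*Ro.from_rotvec(rv*i); print((r.inv().apply(s)/.2).round(3).tolist(),(rv/np.pi).round(4).tolist())
E
python3 - <<'E'
from h import *
for n in("top","scene"):
    c=cloud(n,np.load(n+"0.npy")); z=c[...,2]
    m=(z>.232)&(z<.26)&(c[...,0]>.45)&(c[...,0]<.58)&(c[...,1]<.028)&(c[...,1]>-.08)
    q=c[m]; 
    if len(q)<5: print(n,len(q)); continue
    mu=q.mean(0); w,v=np.linalg.eigh(np.cov(q.T)); t=(q-mu)@v[:,-1]
    print(n,len(q),mu.round(4),v[:,-1].round(3),t.min(),t.max(),np.median(z[m]))
    vu=np.argwhere(m); print(vu.min(0),vu.max(0))
for u,v in((337,247.5),(325,163),(247.5,164),(248,252.5)): print(ray("top",u,v,.012).round(4))
# left/bottom plate corners by crop: (340,343),(325,58),(43,360),(36,72) /3.333+(235,145)
for u,v in((340,343),(325,58),(43,360),(36,72)): print(ray("top",235+u*.3-.5,145+v*.3-.5,.012).round(4))
q=ray("top",339.5,202.5,.241);print(q, ray("top",317.5,203.5,.241))
E
```

```text
top 170 [ 0.5358 -0.0187  0.2464] [-0.495 -0.869  0.013] -0.04143986620073291 0.043997732527958695 0.24666128856632263
[186 315] [208 338]
scene 195 [ 0.5401 -0.0189  0.2463] [-0.505 -0.863  0.036] -0.03975483692368723 0.046902449985919636 0.24719254010374878
[189 295] [209 323]
[ 0.4183 -0.0619  0.012 ]
[ 0.7137 -0.0283  0.012 ]
[0.7166 0.2424 0.012 ]
[0.4081 0.2382 0.012 ]
[ 0.4187 -0.0602  0.012 ]
[ 0.7171 -0.0528  0.012 ]
[0.4082 0.2402 0.012 ]
[0.7092 0.25   0.012 ]
[ 0.52897504 -0.06687779  0.241     ] [ 0.5274831  -0.00213573  0.241     ]
```

```bash
python3 - <<'E'
from h import *
o=bot.get_obs(); f=np.radians(45.85)
rows(o["eef_pos"],o["tool_rot"],[.528,-.043,.32],[np.cos(f),np.sin(f),0,0],14)
E
```

```text
[0.166, -0.087, -0.026] [-0.0, -0.0, -0.0268]
[0.173, -0.073, -0.026] [-0.0, -0.0, -0.0268]
[0.178, -0.058, -0.026] [-0.0, -0.0, -0.0268]
[0.182, -0.043, -0.026] [-0.0, -0.0, -0.0268]
[0.185, -0.028, -0.026] [-0.0, -0.0, -0.0268]
[0.187, -0.012, -0.026] [-0.0, -0.0, -0.0268]
[0.187, 0.004, -0.026] [-0.0, -0.0, -0.0268]
[0.186, 0.02, -0.026] [-0.0, -0.0, -0.0268]
[0.184, 0.035, -0.026] [-0.0, -0.0, -0.0268]
[0.18, 0.051, -0.026] [-0.0, -0.0, -0.0268]
[0.176, 0.066, -0.026] [-0.0, -0.0, -0.0268]
[0.169, 0.08, -0.026] [-0.0, -0.0, -0.0268]
[0.162, 0.094, -0.026] [-0.0, -0.0, -0.0268]
[0.154, 0.107, -0.026] [-0.0, -0.0, -0.0268]
```

>>> apply_moves:
  steps:
    - [[0.166,-0.087,-0.026],[0,0,-0.0268],1]
    - [[0.173,-0.073,-0.026],[0,0,-0.0268],1]
    - [[0.178,-0.058,-0.026],[0,0,-0.0268],1]
    - [[0.182,-0.043,-0.026],[0,0,-0.0268],1]
    - [[0.185,-0.028,-0.026],[0,0,-0.0268],1]
    - [[0.187,-0.012,-0.026],[0,0,-0.0268],1]
    - [[0.187,0.004,-0.026],[0,0,-0.0268],1]
    - [[0.186,0.02,-0.026],[0,0,-0.0268],1]

```text
clock: 0.77
eef_pos: [0.3899, -0.2191, 0.2899]
tool_rot: [0.853, 0.522, -0.0, -0.0]
ft_force: [0.4, -1.5, -0.1]
grip_width: 0.0854
grasp_force: 0.0
```

>>> apply_moves:
  steps:
    - [[0.184,0.035,-0.026],[0,0,-0.0268],1]
    - [[0.18,0.051,-0.026],[0,0,-0.0268],1]
    - [[0.176,0.066,-0.026],[0,0,-0.0268],1]
    - [[0.169,0.08,-0.026],[0,0,-0.0268],1]
    - [[0.162,0.094,-0.026],[0,0,-0.0268],1]
    - [[0.154,0.107,-0.026],[0,0,-0.0268],1]
    - [[0,0,0],[0,0,0],0.5]
    - [[0,0,0],[0,0,0],0.5]

```text
clock: 1.43
eef_pos: [0.5288, -0.0422, 0.3201]
tool_rot: [0.696, 0.718, -0.001, -0.001]
ft_force: [0.1, -0.6, 0.2]
grip_width: 0.0637
grasp_force: 0.0
```

```bash
python3 - <<'E'
from h import *
ims=[]
for n,(y,x) in(("scene",(120,250)),("top",(145,235))):
    p,d=camera(n); np.save(n+"1.npy",d); ims.append(cv2.resize(cv2.cvtColor(p,cv2.COLOR_RGB2BGR)[y:y+160,x:x+160],(400,400),interpolation=2))
cv2.imwrite("pics/d.png",np.hstack(ims))
o=bot.get_obs(); print({k:np.round(v,4) for k,v in o.items()})
f=np.radians(45.85)
rows(o["eef_pos"],o["tool_rot"],[.528,-.043,.238],[np.cos(f),np.sin(f),0,0],4)
E
```

```text
{'clock': np.float64(1.5333), 'joint_pos': array([-8.3300e-02,  2.8500e-01,  2.4980e-01,  1.5375e+00, -4.0000e-04,
        1.4592e+00]), 'joint_vel': array([-0.0244, -0.0137, -0.0105, -0.0001,  0.0043, -0.0005]), 'tau': array([ 7.75600e-01, -3.96040e+01,  2.61006e+01, -4.82000e-02,
        3.96000e-02, -2.00000e-04]), 'eef_pos': array([ 0.5276, -0.0442,  0.3204]), 'tool_rot': array([ 6.97e-01,  7.17e-01, -8.00e-04, -6.00e-04]), 'ft_force': array([-0.8673, -0.7868, -0.3972]), 'ft_torque': array([ 0.005 , -0.0362,  0.0117]), 'grasp_force': np.float64(0.0), 'grip_width': np.float64(0.0491)}
[0.001, 0.001, 0.103] [-0.0002, 0.0, -0.0001]
[0.001, 0.001, 0.103] [-0.0002, 0.0, -0.0001]
[0.001, 0.001, 0.103] [-0.0002, 0.0, -0.0001]
[0.001, 0.001, 0.103] [-0.0002, 0.0, -0.0001]
```

View pics/d.png

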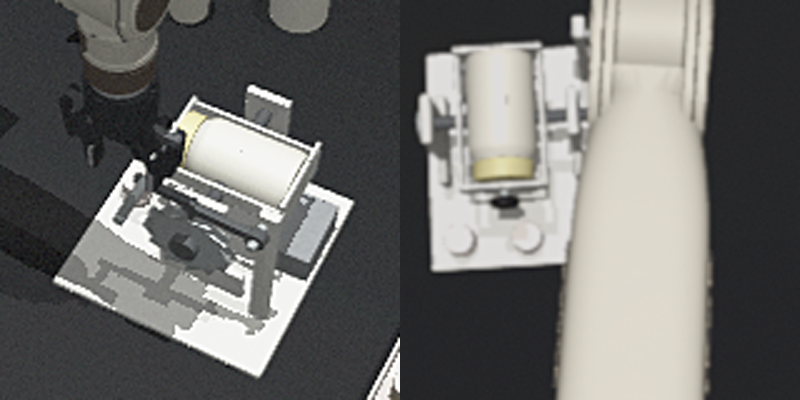

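The gripper is above the handle (scene crop at about 150,165), and in the top view the jar, lid and knob (505,200 in the crop) stay in view. I'll go down and grip.

>>> apply_moves:
  steps:
    - [[0.001,0.001,0.103],[0,0,0],0.5]
    - [[0.001,0.001,0.103],[0,0,0],0.5]
    - [[0.001,0.001,0.103],[0,0,0],0.5]
    - [[0.001,0.001,0.103],[0,0,0],0.5]
    - [[0,0,0],[0,0,0],0]
    - [[0,0,0],[0,0,0],0]
    - [[0,0,0],[0,0,0],0]
    - [[0,0,0],[0,0,0],0]

```text
clock: 2.2
eef_pos: [0.529, -0.0442, 0.2394]
tool_rot: [0.697, 0.717, -0.0, 0.001]
ft_force: [-1.1, -3.0, -4.3]
grip_width: 0.0123
grasp_force: 58.4
```

```bash
cat > k.py <<'E'
from h import *
import sys
X0=np.array([.583,.0948]); e=np.array([.9995,.03])
def drum(tag=None):
    p,d=camera("top"); c=cloud("top",d)
    if tag: cv2.imwrite(f"pics/{tag}.png",cv2.cvtColor(p,cv2.COLOR_RGB2BGR))
    l=c[...,:2]-X0; x=l@e; y=l@np.array([-e[1],e[0]]); z=c[...,2]-.16; r=np.hypot(x,z)
    m=(p.max(-1)<70)&(abs(y-.035)<.025)&(r>.095)&(r<.125)&(z>-.03)&(d>.1)
    th=np.arctan2(-x[m],z[m]); P=p.astype(int)
    m2=(P[...,0]-P[...,2]>35)&(abs(y-.035)<.06)&(r<.14)&(z>-.06)&(d>.1)
    t2=np.arctan2(-x[m2],z[m2])
    return m.sum(),np.median(th) if m.any() else None,m2.sum(),np.median(t2) if m2.any() else None
if __name__=="__main__":
    print(drum(sys.argv[1] if len(sys.argv)>1 else None)); o=bot.get_obs()
    print(*[(k,np.round(o[k],4)) for k in("clock","eef_pos","tool_rot","ft_force","ft_torque","grip_width","grasp_force")])
E
python3 k.py
```

```text
(np.int64(39), np.float64(1.4349103304204358), np.int64(192), np.float64(1.1434318964250305))
('clock', np.float64(2.25)) ('eef_pos', array([ 0.529 , -0.0442,  0.2394])) ('tool_rot', array([ 6.973e-01,  7.168e-01, -4.000e-04,  8.000e-04])) ('ft_force', array([ 0.8195, -3.5734, -3.8738])) ('ft_torque', array([-0.6137,  0.051 ,  0.0561])) ('grip_width', np.float64(0.0124)) ('grasp_force', np.float64(58.4943))
```

>>> apply_moves:
  steps:
    - [[0,0.003,-0.0275],[0.012,0,0],0]
    - [[0,0.003,-0.0275],[0.012,0,0],0]
    - [[0,0.003,-0.0275],[0.012,0,0],0]
    - [[0,0.003,-0.0275],[0.012,0,0],0]
    - [[0,0,0],[0,0,0],0]
    - [[0,0,0],[0,0,0],0]
    - [[0,0,0],[0,0,0],0]
    - [[0,0,0],[0,0,0],0]

```text
clock: 2.92
eef_pos: [0.5328, -0.044, 0.2613]
tool_rot: [0.695, 0.715, -0.054, -0.051]
ft_force: [-0.3, -4.9, -0.3]
grip_width: 0.0118
grasp_force: 60.7
```

```bash
python3 k.py
```

```text
(np.int64(50), np.float64(1.364154862886681), np.int64(191), np.float64(1.0764293251871198))
('clock', np.float64(2.9667)) ('eef_pos', array([ 0.5328, -0.044 ,  0.2613])) ('tool_rot', array([ 0.6952,  0.715 , -0.0539, -0.0509])) ('ft_force', array([-0.5701, -5.255 , -1.4212])) ('ft_torque', array([-0.9959,  0.0801,  0.2491])) ('grip_width', np.float64(0.0118)) ('grasp_force', np.float64(60.6679))
```

>>> apply_moves:
  steps:
    - [[0,0,0],[0,0,0],0]
    - [[0,0,0],[0,0,0],0]
    - [[0,0,0],[0,0,0],0]
    - [[0,0,0],[0,0,0],0]
    - [[0,0,0],[0,0,0],0]
    - [[0,0,0],[0,0,0],0]
    - [[0,0,0],[0,0,0],0]
    - [[0,0,0],[0,0,0],0]

```text
clock: 3.63
eef_pos: [0.5328, -0.044, 0.2613]
tool_rot: [0.695, 0.715, -0.054, -0.051]
ft_force: [0.4, -4.9, 0.1]
grip_width: 0.0119
grasp_force: 60.7
```

>>> apply_moves:
  steps:
    - [[0,0,0],[0,0,0],0]
    - [[0,0,0],[0,0,0],0]
    - [[0,0,0],[0,0,0],0]
    - [[0,0,0],[0,0,0],0]
    - [[0,0,0],[0,0,0],0]
    - [[0,0,0],[0,0,0],0]
    - [[0,0,0],[0,0,0],0]
    - [[0,0,0],[0,0,0],0]

```text
clock: 4.3
eef_pos: [0.5328, -0.044, 0.2613]
tool_rot: [0.695, 0.715, -0.054, -0.051]
ft_force: [-0.3, -5.1, -0.7]
grip_width: 0.0121
grasp_force: 60.7
```

```bash
python3 k.py e
```

```text
(np.int64(69), np.float64(1.1973880422626764), np.int64(207), np.float64(0.9050763528267393))
('clock', np.float64(4.35)) ('eef_pos', array([ 0.5328, -0.044 ,  0.2613])) ('tool_rot', array([ 0.6952,  0.715 , -0.0538, -0.0509])) ('ft_force', array([-0.3084, -5.1584, -1.7731])) ('ft_torque', array([-1.0138,  0.0478,  0.2209])) ('grip_width', np.float64(0.0121)) ('grasp_force', np.float64(60.6536))
```

>>> apply_moves:
  steps:
    - [[0,0,0],[0,0,0],0]
    - [[0,0,0],[0,0,0],0]
    - [[0,0,0],[0,0,0],0]
    - [[0,0,0],[0,0,0],0]
    - [[0,0,0],[0,0,0],0]
    - [[0,0,0],[0,0,0],0]
    - [[0,0,0],[0,0,0],0]
    - [[0,0,0],[0,0,0],0]

```text
clock: 5.02
eef_pos: [0.5328, -0.044, 0.2613]
tool_rot: [0.695, 0.715, -0.054, -0.051]
ft_force: [0.8, -5.7, -1.7]
grip_width: 0.0122
grasp_force: 60.7
```

>>> apply_moves:
  steps:
    - [[0,0,0],[0,0,0],0]
    - [[0,0,0],[0,0,0],0]
    - [[0,0,0],[0,0,0],0]
    - [[0,0,0],[0,0,0],0]
    - [[0,0,0],[0,0,0],0]
    - [[0,0,0],[0,0,0],0]
    - [[0,0,0],[0,0,0],0]
    - [[0,0,0],[0,0,0],0]

```text
clock: 5.68
eef_pos: [0.5328, -0.044, 0.2613]
tool_rot: [0.695, 0.715, -0.054, -0.051]
ft_force: [-0.3, -4.8, 0.3]
grip_width: 0.0122
grasp_force: 60.7
```

>>> apply_moves:
  steps:
    - [[0,0,0],[0,0,0],0]
    - [[0,0,0],[0,0,0],0]
    - [[0,0,0],[0,0,0],0]
    - [[0,0,0],[0,0,0],0]
    - [[0,0,0],[0,0,0],0]
    - [[0,0,0],[0,0,0],0]
    - [[0,0,0],[0,0,0],0]
    - [[0,0,0],[0,0,0],0]

```text
clock: 6.35
eef_pos: [0.5328, -0.044, 0.2613]
tool_rot: [0.695, 0.715, -0.054, -0.051]
ft_force: [-0.6, -4.4, -0.8]
grip_width: 0.0119
grasp_force: 60.7
```

>>> apply_moves:
  steps:
    - [[0,0,0],[0,0,0],0]
    - [[0,0,0],[0,0,0],0]
    - [[0,0,0],[0,0,0],0]
    - [[0,0,0],[0,0,0],0]
    - [[0,0,0],[0,0,0],0]
    - [[0,0,0],[0,0,0],0]
    - [[0,0,0],[0,0,0],0]
    - [[0,0,0],[0,0,0],0]

```text
clock: 7.02
eef_pos: [0.5328, -0.044, 0.2613]
tool_rot: [0.695, 0.715, -0.054, -0.051]
ft_force: [-0.1, -4.4, -0.4]
grip_width: 0.0124
grasp_force: 60.7
```

>>> apply_moves:
  steps:
    - [[0,0,0],[0,0,0],0]
    - [[0,0,0],[0,0,0],0]
    - [[0,0,0],[0,0,0],0]
    - [[0,0,0],[0,0,0],0]
    - [[0,0,0],[0,0,0],0]
    - [[0,0,0],[0,0,0],0]
    - [[0,0,0],[0,0,0],0]
    - [[0,0,0],[0,0,0],0]

```text
clock: 7.68
eef_pos: [0.5328, -0.044, 0.2613]
tool_rot: [0.695, 0.715, -0.054, -0.051]
ft_force: [0.4, -5.4, -0.6]
grip_width: 0.0118
grasp_force: 60.7
```

```bash
python3 k.py f
```

```text
(np.int64(95), np.float64(0.8128349595987158), np.int64(176), np.float64(0.47756890633973953))
('clock', np.float64(7.7333)) ('eef_pos', array([ 0.5328, -0.044 ,  0.2613])) ('tool_rot', array([ 0.6952,  0.715 , -0.0538, -0.0509])) ('ft_force', array([ 1.1791, -5.2186,  0.0173])) ('ft_torque', array([-1.0335,  0.031 ,  0.2477])) ('grip_width', np.float64(0.0118)) ('grasp_force', np.float64(60.6538))
```

>>> apply_moves:
  steps:
    - [[0,0,0],[0,0,0],0]
    - [[0,0,0],[0,0,0],0]
    - [[0,0,0],[0,0,0],0]
    - [[0,0,0],[0,0,0],0]
    - [[0,0,0],[0,0,0],0]
    - [[0,0,0],[0,0,0],0]
    - [[0,0,0],[0,0,0],0]
    - [[0,0,0],[0,0,0],0]

```text
clock: 8.4
eef_pos: [0.5328, -0.044, 0.2613]
tool_rot: [0.695, 0.715, -0.054, -0.051]
ft_force: [0.5, -4.8, -0.9]
grip_width: 0.0122
grasp_force: 60.7
```

>>> apply_moves:
  steps:
    - [[0,0,0],[0,0,0],0]
    - [[0,0,0],[0,0,0],0]
    - [[0,0,0],[0,0,0],0]
    - [[0,0,0],[0,0,0],0]
    - [[0,0,0],[0,0,0],0]
    - [[0,0,0],[0,0,0],0]
    - [[0,0,0],[0,0,0],0]
    - [[0,0,0],[0,0,0],0]

```text
clock: 9.07
eef_pos: [0.5328, -0.044, 0.2613]
tool_rot: [0.695, 0.715, -0.054, -0.051]
ft_force: [-0.3, -5.5, -0.9]
grip_width: 0.0121
grasp_force: 60.7
```

>>> apply_moves:
  steps:
    - [[0,0,0],[0,0,0],0]
    - [[0,0,0],[0,0,0],0]
    - [[0,0,0],[0,0,0],0]
    - [[0,0,0],[0,0,0],0]
    - [[0,0,0],[0,0,0],0]
    - [[0,0,0],[0,0,0],0]
    - [[0,0,0],[0,0,0],0]
    - [[0,0,0],[0,0,0],0]

```text
clock: 9.73
eef_pos: [0.5328, -0.044, 0.2613]
tool_rot: [0.695, 0.715, -0.054, -0.051]
ft_force: [-0.6, -4.8, -1.1]
grip_width: 0.0123
grasp_force: 60.7
```

```bash
python3 k.py g; python3 - <<'E'
from h import *
# edges check: project stand frame predicted knob
a=cv2.imread("pics/g.png"); 
for th in(.5,.6,.7,.8):
    x=-.112*np.sin(th); z=.16+.112*np.cos(th)
    p=[.583+x*.9995-.035*.03,.0948+x*.03+.035,z]; u,v=proj("top",p); print(th,round(u,1),round(v,1))
cv2.imwrite("pics/g2.png",cv2.resize(a[145:265,235:355],(480,480),interpolation=2))
E
```

```text
(np.int64(98), np.float64(0.577482225569173), np.int64(154), np.float64(0.25742955721641936))
('clock', np.float64(9.7833)) ('eef_pos', array([ 0.5328, -0.044 ,  0.2613])) ('tool_rot', array([ 0.6952,  0.715 , -0.0538, -0.0509])) ('ft_force', array([ 0.7685, -4.712 , -1.6095])) ('ft_torque', array([-1.0297,  0.114 ,  0.2266])) ('grip_width', np.float64(0.012)) ('grasp_force', np.float64(60.6539))
0.5 272.6 203.2
0.6 272.9 206.7
0.7 273.3 210.1
0.8 273.6 213.3
```

View pics/g2.png

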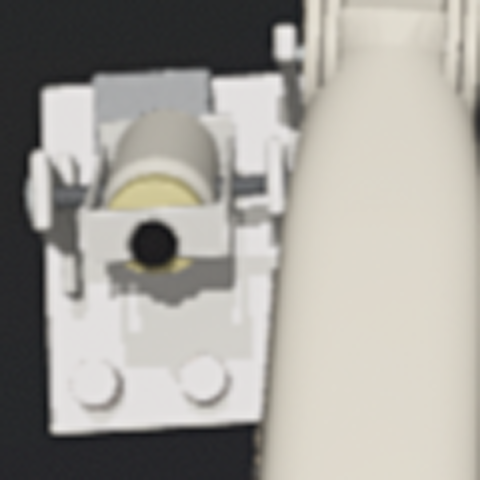

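Knob centre is at about (273,206) in the full picture, so the drum reads about 0.58. Wait two calls, lowering 6 mm meanwhile, which stays clear of the teeth.

>>> apply_moves:
  steps:
    - [[0,-0.001,0.01],[-0.0044,0,0],0]
    - [[0,-0.001,0.01],[-0.0044,0,0],0]
    - [[0,-0.001,0.01],[-0.0044,0,0],0]
    - [[0,0,0],[0,0,0],0]
    - [[0,0,0],[0,0,0],0]
    - [[0,0,0],[0,0,0],0]
    - [[0,0,0],[0,0,0],0]
    - [[0,0,0],[0,0,0],0]

```text
clock: 10.45
eef_pos: [0.5314, -0.044, 0.2552]
tool_rot: [0.696, 0.716, -0.039, -0.036]
ft_force: [0.1, -5.4, -3.0]
grip_width: 0.0121
grasp_force: 60.6
```

>>> apply_moves:
  steps:
    - [[0,0,0],[0,0,0],0]
    - [[0,0,0],[0,0,0],0]
    - [[0,0,0],[0,0,0],0]
    - [[0,0,0],[0,0,0],0]
    - [[0,0,0],[0,0,0],0]
    - [[0,0,0],[0,0,0],0]
    - [[0,0,0],[0,0,0],0]
    - [[0,0,0],[0,0,0],0]

```text
clock: 11.12
eef_pos: [0.5313, -0.044, 0.2552]
tool_rot: [0.696, 0.716, -0.039, -0.037]
ft_force: [-0.3, -5.5, -0.9]
grip_width: 0.0122
grasp_force: 60.6
```

```bash
python3 k.py i
```

```text
(np.int64(92), np.float64(0.4142672692196291), np.int64(159), np.float64(0.12794497938580762))
('clock', np.float64(11.1667)) ('eef_pos', array([ 0.5314, -0.044 ,  0.2552])) ('tool_rot', array([ 0.6961,  0.7159, -0.039 , -0.0365])) ('ft_force', array([-0.6078, -5.2004, -1.579 ])) ('ft_torque', array([-1.0332, -0.0316,  0.2403])) ('grip_width', np.float64(0.012)) ('grasp_force', np.float64(60.5948))
```

>>> apply_moves:
  steps:
    - [[0,0,0],[0,0,0],0]
    - [[0,0,0],[0,0,0],0]
    - [[0,-0.001,0.0083],[-0.0037,0,0],0]
    - [[0,-0.001,0.0083],[-0.0037,0,0],0]
    - [[0,-0.001,0.0083],[-0.0037,0,0],0]
    - [[0,-0.001,0.0083],[-0.0037,0,0],0]
    - [[0,0,0.0083],[-0.0037,0,0],0]
    - [[0,0,0.0083],[-0.0037,0,0],0]

```text
clock: 11.83
eef_pos: [0.5297, -0.0441, 0.2457]
tool_rot: [0.697, 0.717, -0.014, -0.012]
ft_force: [-1.1, -5.2, 0.3]
grip_width: 0.0121
grasp_force: 60.7
```

```bash
python3 k.py j
```

```text
(np.int64(97), np.float64(0.33782546762554616), np.int64(168), np.float64(0.06144947130415307))
('clock', np.float64(11.8833)) ('eef_pos', array([ 0.5296, -0.0441,  0.2455])) ('tool_rot', array([ 0.697 ,  0.7168, -0.0136, -0.0117])) ('ft_force', array([ 0.536 , -5.5634, -4.0578])) ('ft_torque', array([-1.0402, -0.0565,  0.1209])) ('grip_width', np.float64(0.0122)) ('grasp_force', np.float64(60.3108))
```

>>> apply_moves:
  steps:
    - [[0,0,0.0025],[-0.0011,0,0],0]
    - [[0,0,0.0025],[-0.0011,0,0],0]
    - [[0,0,0.0025],[-0.0011,0,0],0]
    - [[0,0,0.0025],[-0.0011,0,0],0]
    - [[0,0,0.0025],[-0.0011,0,0],0]
    - [[0,0,0.0025],[-0.0011,0,0],0]
    - [[0,0,0.0025],[-0.0011,0,0],0]
    - [[0,0,0.0025],[-0.0011,0,0],0]

```text
clock: 12.55
eef_pos: [0.5292, -0.0441, 0.2417]
tool_rot: [0.697, 0.717, -0.004, -0.003]
ft_force: [-1.8, -5.5, 0.3]
grip_width: 0.0119
grasp_force: 60.8
```

```bash
python3 k.py l
```

```text
(np.int64(95), np.float64(0.2566491252574468), np.int64(164), np.float64(0.5243944943881655))
('clock', np.float64(12.6)) ('eef_pos', array([ 0.5292, -0.0441,  0.2417])) ('tool_rot', array([ 0.6972,  0.7169, -0.0043, -0.0026])) ('ft_force', array([-0.6833, -6.405 , -0.3084])) ('ft_torque', array([-1.073 ,  0.3463,  0.1164])) ('grip_width', np.float64(0.012)) ('grasp_force', np.float64(60.6838))
```

>>> apply_moves:
  steps:
    - [[0,0,0.002],[-0.0009,0,0],0]
    - [[0,0,0.002],[-0.0009,0,0],0]
    - [[0,0,0.002],[-0.0009,0,0],0]
    - [[0,0,0.002],[-0.0009,0,0],0]
    - [[0,0,0.002],[-0.0009,0,0],0]
    - [[0,0,0.002],[-0.0009,0,0],0]
    - [[0,0,0.002],[-0.0009,0,0],0]
    - [[0,0,0.002],[-0.0009,0,0],0]

```text
clock: 13.27
eef_pos: [0.5288, -0.0441, 0.2384]
tool_rot: [0.697, 0.717, 0.003, 0.005]
ft_force: [-2.5, -6.3, -0.0]
grip_width: 0.012
grasp_force: 60.8
```

```bash
python3 k.py m
```

```text
(np.int64(89), np.float64(0.1836762375617332), np.int64(176), np.float64(0.44432544905442434))
('clock', np.float64(13.3167)) ('eef_pos', array([ 0.5288, -0.0441,  0.2384])) ('tool_rot', array([0.6972, 0.7169, 0.0035, 0.005 ])) ('ft_force', array([-2.9644, -4.7356, -0.2186])) ('ft_torque', array([-1.0728,  0.5612,  0.0898])) ('grip_width', np.float64(0.0124)) ('grasp_force', np.float64(60.7277))
```

>>> apply_moves:
  steps:
    - [[0,0,0.0025],[-0.0004,0,0],0]
    - [[0,0,0.002],[-0.0004,0,0],0]
    - [[0,0,0.002],[-0.0004,0,0],0]
    - [[0,0,0.002],[-0.0004,0,0],0]
    - [[0,0,0.002],[-0.0004,0,0],0]
    - [[0,0,0.002],[-0.0004,0,0],0]
    - [[0,0,0.002],[-0.0004,0,0],0]
    - [[0,0,0.002],[-0.0004,0,0],0]

```text
clock: 13.98
eef_pos: [0.5286, -0.0442, 0.2351]
tool_rot: [0.697, 0.717, 0.007, 0.008]
ft_force: [-3.4, -5.0, 1.5]
grip_width: 0.012
grasp_force: 60.9
```

```bash
python3 k.py n
```

```text
(np.int64(89), np.float64(0.10610261098939615), np.int64(164), np.float64(0.38383711900995293))
('clock', np.float64(14.0333)) ('eef_pos', array([ 0.5286, -0.0442,  0.2351])) ('tool_rot', array([0.6972, 0.7168, 0.0069, 0.0082])) ('ft_force', array([-3.6279, -5.7209,  0.5656])) ('ft_torque', array([-1.1281,  0.6482,  0.0817])) ('grip_width', np.float64(0.0121)) ('grasp_force', np.float64(60.8437))
```

>>> apply_moves:
  steps:
    - [[0,0,0.002],[0,0,0],0]
    - [[0,0,0.002],[0,0,0],0]
    - [[0,0,0.0015],[0,0,0],0]
    - [[0,0,0.0015],[0,0,0],0]
    - [[0,0,0.0015],[0,0,0],0]
    - [[0,0,0.0015],[0,0,0],0]
    - [[0,0,0.001],[0,0,0],0]
    - [[0,0,0.001],[0,0,0],0]

```text
clock: 14.7
eef_pos: [0.5284, -0.0442, 0.2329]
tool_rot: [0.697, 0.717, 0.007, 0.008]
ft_force: [-5.8, -5.9, 2.0]
grip_width: 0.0122
grasp_force: 61.0
```

```bash
python3 k.py o
```

```text
(np.int64(89), np.float64(0.04219519962065647), np.int64(157), np.float64(0.3128348997845637))
('clock', np.float64(14.75)) ('eef_pos', array([ 0.5284, -0.0442,  0.2329])) ('tool_rot', array([0.6971, 0.7169, 0.0067, 0.0081])) ('ft_force', array([-4.8641, -6.1106,  0.9828])) ('ft_torque', array([-1.1036,  0.8093,  0.0702])) ('grip_width', np.float64(0.0121)) ('grasp_force', np.float64(60.9993))
```

Another light step while the drum arrives.

>>> apply_moves:
  steps:
    - [[0,0,0.001],[0,0,0],0]
    - [[0,0,0.001],[0,0,0],0]
    - [[0,0,0.001],[0,0,0],0]
    - [[0,0,0.001],[0,0,0],0]
    - [[0,0,0.001],[0,0,0],0]
    - [[0,0,0.001],[0,0,0],0]
    - [[0,0,0],[0,0,0],0]
    - [[0,0,0],[0,0,0],0]

```text
clock: 15.42
eef_pos: [0.5285, -0.0442, 0.2323]
tool_rot: [0.697, 0.717, 0.007, 0.008]
ft_force: [-6.0, -5.3, 4.6]
grip_width: 0.0119
grasp_force: 61.3
```

```bash
python3 k.py p
```

```text
(np.int64(90), np.float64(0.02856850405110622), np.int64(163), np.float64(0.29005432647121643))
('clock', np.float64(15.4667)) ('eef_pos', array([ 0.5285, -0.0442,  0.2323])) ('tool_rot', array([0.6972, 0.7168, 0.0069, 0.0084])) ('ft_force', array([-5.8971, -5.5028,  4.543 ])) ('ft_torque', array([-1.0673,  1.0004,  0.1055])) ('grip_width', np.float64(0.0119)) ('grasp_force', np.float64(61.3288))
```

>>> apply_moves:
  steps:
    - [[0,0,0.001],[0,0,0],0]
    - [[0,0,0.001],[0,0,0],0]
    - [[0,0,0],[0,0,0],0]
    - [[0,0,0],[0,0,0],0]
    - [[0,0,0],[0,0,0],0]
    - [[0,0,0],[0,0,0],0]
    - [[0,0,0],[0,0,0],0]
    - [[0,0,0],[0,0,0],0]

```text
clock: 16.13
eef_pos: [0.5285, -0.0442, 0.2322]
tool_rot: [0.697, 0.717, 0.007, 0.008]
ft_force: [-6.3, -5.7, 6.2]
grip_width: 0.0124
grasp_force: 61.5
```

```bash
python3 k.py q; python3 -c "
import cv2; a=cv2.imread('pics/q.png'); cv2.imwrite('pics/q2.png',cv2.resize(a[145:265,235:355],(480,480),interpolation=2))"
```

```text
(np.int64(90), np.float64(0.01871728162011248), np.int64(164), np.float64(0.2925715612360409))
('clock', np.float64(16.1833)) ('eef_pos', array([ 0.5285, -0.0442,  0.2322])) ('tool_rot', array([0.6972, 0.7168, 0.007 , 0.0085])) ('ft_force', array([-6.5313, -5.6248,  7.603 ])) ('ft_torque', array([-1.1265,  1.0972,  0.1187])) ('grip_width', np.float64(0.012)) ('grasp_force', np.float64(61.4888))
```

View pics/q2.png

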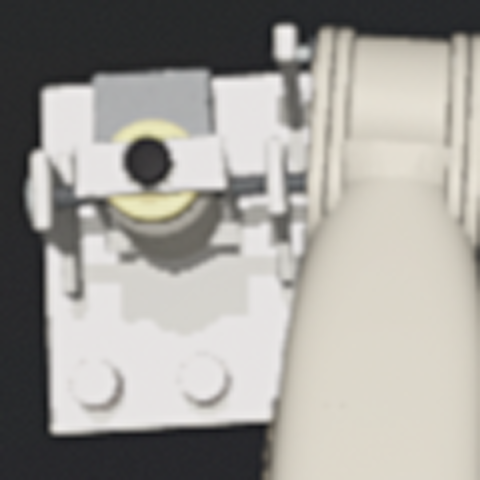

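The jar is upright: knob at crop (148,160), drum about 0.02, caught. Now ramp up the push.

>>> apply_moves:
  steps:
    - [[0,0,0],[0,0,0],0]
    - [[0,0,0],[0,0,0],0]
    - [[0,0,0.001],[0,0,0],0]
    - [[0,0,0.001],[0,0,0],0]
    - [[0,0,0.001],[0,0,0],0]
    - [[0,0,0.001],[0,0,0],0]
    - [[0,0,0.001],[0,0,0],0]
    - [[0,0,0],[0,0,0],0]

```text
clock: 16.85
eef_pos: [0.5285, -0.0442, 0.2319]
tool_rot: [0.697, 0.717, 0.007, 0.009]
ft_force: [-7.7, -5.3, 9.2]
grip_width: 0.0114
grasp_force: 61.9
```

```bash
python3 k.py r
```

```text
(np.int64(91), np.float64(0.022286973753854925), np.int64(164), np.float64(0.29442383335328504))
('clock', np.float64(16.9)) ('eef_pos', array([ 0.5285, -0.0442,  0.2319])) ('tool_rot', array([0.6972, 0.7168, 0.0072, 0.0088])) ('ft_force', array([-6.7476, -4.6645,  9.0509])) ('ft_torque', array([-1.0729,  1.3338,  0.0362])) ('grip_width', np.float64(0.0124)) ('grasp_force', np.float64(61.8616))
```

>>> apply_moves:
  steps:
    - [[0,0,0.003],[0,0,0],0]
    - [[0,0,0.003],[0,0,0],0]
    - [[0,0,0.003],[0,0,0],0]
    - [[0,0,0.003],[0,0,0],0]
    - [[0,0,0],[0,0,0],0]
    - [[0,0,0],[0,0,0],0]
    - [[0,0,0],[0,0,0],0]
    - [[0,0,0],[0,0,0],0]

```text
clock: 17.57
eef_pos: [0.5285, -0.0442, 0.2314]
tool_rot: [0.697, 0.717, 0.008, 0.01]
ft_force: [-11.9, -5.5, 17.5]
grip_width: 0.0119
grasp_force: 62.9
```

```bash
python3 k.py s
```

```text
(np.int64(90), np.float64(0.017855635095899037), np.int64(166), np.float64(0.28744216690517754))
('clock', np.float64(17.6167)) ('eef_pos', array([ 0.5285, -0.0442,  0.2313])) ('tool_rot', array([0.6972, 0.7168, 0.0078, 0.0095])) ('ft_force', array([-10.8666,  -4.9853,  18.8819])) ('ft_torque', array([-1.0674e+00,  2.0480e+00,  8.0000e-04])) ('grip_width', np.float64(0.0119)) ('grasp_force', np.float64(62.8945))
```

>>> apply_moves:
  steps:
    - [[0,0,-0.001],[0,0,0],0]
    - [[0,0,0],[0,0,0],0]
    - [[0,0,0],[0,0,0],0]
    - [[0,0,0],[0,0,0],0]
    - [[0,0,0],[0,0,0],0]
    - [[0,0,0],[0,0,0],0]
    - [[0,0,0],[0,0,0],0]
    - [[0,0,0],[0,0,0],0]

```text
clock: 18.28
eef_pos: [0.5285, -0.0442, 0.2314]
tool_rot: [0.697, 0.717, 0.008, 0.009]
ft_force: [-11.6, -5.9, 16.5]
grip_width: 0.012
grasp_force: 62.7
```

```bash
python3 -c "
from h import *
o=bot.get_obs();print(o['clock'],o['ft_force'],o['eef_pos'])"
```

```text
18.2833 [-11.6022386   -5.94540341  16.51864113] [ 0.52854273 -0.04422904  0.23138242]
```

>>> apply_moves:
  steps:
    - [[0,0,0],[0,0,0],0]
    - [[0,0,-0.004],[0,0,0],0]
    - [[0,0,-0.004],[0,0,0],0]
    - [[0,0,-0.004],[0,0,0],0]
    - [[0,0,0],[0,0,0],0]
    - [[0,0,0],[0,0,0],0.5]
    - [[0,0,0],[0,0,0],0.5]
    - [[0,0,0],[0,0,0],0.5]

```text
clock: 18.95
eef_pos: [0.5301, -0.0425, 0.2302]
tool_rot: [0.697, 0.717, 0.009, 0.008]
ft_force: [0.3, 0.5, -0.9]
grip_width: 0.0422
grasp_force: 0.0
```

>>> apply_moves:
  steps:
    - [[0,0,0],[0,0,0],0.5]
    - [[0,0,0],[0,0,0],0.5]
    - [[0,0,0],[0,0,0],0.5]
    - [[0,0,0],[0,0,0],0.5]
    - [[0,0,0],[0,0,0],0.5]
    - [[0,0,0],[0,0,0],0.5]
    - [[0,0,0],[0,0,0],0.5]
    - [[0,0,0],[0,0,0],0.5]

```text
clock: 19.62
eef_pos: [0.5296, -0.0431, 0.2294]
tool_rot: [0.697, 0.717, 0.007, 0.007]
ft_force: [-0.6, 0.2, 0.3]
grip_width: 0.0423
grasp_force: 0.0
```

```bash
python3 k.py
```

```text
(np.int64(90), np.float64(0.02055465858824506), np.int64(162), np.float64(0.29186575479306226))
('clock', np.float64(19.6667)) ('eef_pos', array([ 0.5296, -0.0431,  0.2295])) ('tool_rot', array([0.6968, 0.7171, 0.0074, 0.0072])) ('ft_force', array([-0.125 , -0.1424, -0.0137])) ('ft_torque', array([0.0225, 0.0344, 0.0505])) ('grip_width', np.float64(0.0425)) ('grasp_force', np.float64(0.0))
```

>>> apply_moves:
  steps:
    - [[0,0,-0.06],[0,0,0],0.5]
    - [[0,0,-0.1],[0,0,0],0.5]
    - [[0,0,-0.12],[0,0,0],0.5]
    - [[0,0,-0.15],[0,0,0],0.5]
    - [[0,0,-0.15],[0,0,0],0.5]
    - [[-0.1,0,-0.1],[0,0,0],0.5]
    - [[-0.15,-0.1,0],[0,0,0],0.5]
    - [[-0.15,-0.1,0],[0,0,0],0.5]

```text
clock: 20.33
eef_pos: [0.4901, -0.1247, 0.3662]
tool_rot: [0.696, 0.718, 0.008, 0.009]
ft_force: [0.4, -0.3, -0.9]
grip_width: 0.0429
grasp_force: 0.0
```

>>> apply_moves:
  steps:
    - [[-0.15,-0.1,0],[0,0,0],0.5]
    - [[-0.15,-0.1,0],[0,0,0],0.5]
    - [[-0.15,-0.1,0],[0,0,0],0.5]
    - [[-0.15,-0.1,0],[0,0,0],0.5]
    - [[-0.1,-0.1,0],[0,0,0],0.5]
    - [[0,0,0],[0,0,0],0.5]
    - [[0,0,0],[0,0,0],0.5]
    - [[0,0,0],[0,0,0],0.5]

```text
clock: 21.0
eef_pos: [0.3933, -0.267, 0.3627]
tool_rot: [0.697, 0.717, 0.008, 0.007]
ft_force: [-0.6, 0.3, -0.0]
grip_width: 0.043
grasp_force: 0.0
```

```bash
python3 k.py t; python3 - <<'E'
from h import *
ims=[]
for n,(y,x) in(("scene",(120,250)),("top",(145,235))):
    p,d=camera(n); c=cloud(n,d); z=c[...,2]
    m=(z>.225)&(z<.27)&(abs(c[...,0]-.528)<.02)&(c[...,1]<-.01)&(c[...,1]>-.065); print(n,m.sum(),np.median(z[m]),c[m].mean(0))
    c0=cloud(n,np.load(n+"0.npy")); z=c0[...,2]; m=(z>.225)&(z<.27)&(abs(c0[...,0]-.528)<.02)&(c0[...,1]<-.01)&(c0[...,1]>-.065); print(n,"before",m.sum(),np.median(z[m]))
    ims.append(cv2.resize(cv2.cvtColor(p,cv2.COLOR_RGB2BGR)[y:y+160,x:x+160],(400,400),interpolation=2))
cv2.imwrite("pics/v.png",np.hstack(ims))
E
```

```text
(np.int64(93), np.float64(0.02137942458978511), np.int64(159), np.float64(0.2913777356927943))
('clock', np.float64(21.05)) ('eef_pos', array([ 0.3937, -0.2666,  0.3626])) ('tool_rot', array([0.6966, 0.7174, 0.0077, 0.0073])) ('ft_force', array([-0.3146,  0.0738,  0.0547])) ('ft_torque', array([ 0.0269,  0.0249, -0.0083])) ('grip_width', np.float64(0.043)) ('grasp_force', np.float64(0.0))
scene 90 0.2406051381866375 [ 0.5293988  -0.03902421  0.23979831]
scene before 89 0.24764461780365588
top 84 0.23902105491068176 [ 0.52686847 -0.03690688  0.23941484]
top before 86 0.24698890720648425
```

View pics/v.png

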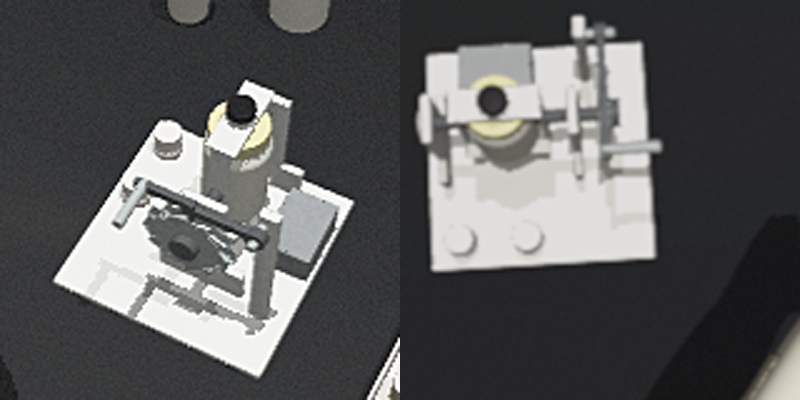

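The jar stands upright, with the knob over the lid at (242,108) in the left crop. The handle's top is at about 0.240, which is home, and the sample jars haven't moved. Handing in.

```bash
python3 -c "
from workcell import bot
print(bot.job_done())"
```

```text
the job is handed in; nothing more can be done
None
```

The jar stands upright (drum reading about 0.02 rad), with the pawl caught and bedded home by a push that read 16.5–19 N for about a second. The handle is released and the sample jars on the base plate are where they were; the job was handed in at about 21 s, with no verdict shown.

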